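# Prop open the vial case, restock a bottle and scan it

## Task

Open the plywood vial case: raise its lid well up and push the folding steel stay on the side nearest the robot through straight until it locks, so that the lid stays up unaided. Then stand the short brown bottle upright in the case's empty compartment, setting it down gently, and log it by squeezing the trigger of the side-clamped scanner fully and letting it go. Leave the tall brown bottle and the white jar standing.

Things in the scene. Friction and masses are not known exactly. Their poses are not given: they have to be found in the camera images.
- case: Plywood case fixed to the bench, 200 (x) by 240 (y) mm, walls 72 mm high and 6 mm thick, closed by a lid 7 mm thick. Origin: centre of its underside; x points to the hinge side (roughly to the robot's left, so the lip is on the right and the lid opens to the left), y to the stay's side (roughly towards the robot), z up. The case yaw is 1.37 to 1.77 rad. Inside are corked vials (tops 61 mm above the bench) except in the empty compartment.
- lid_hinge (a point): Middle of the lid's hinge line (along the case's y), on the far rim: 100 mm from the case's centre in case x, 72 mm up. Fixed to the case; its axes are the case's.
- case_lid (a joint): Lid angle, rad: 0 shut, grows as it is raised about the case's y axis. The straightened stay stops it at about 1.40; with the stay locked it rests at about 1.33. The lid weighs 0.4 kg and its stiff hinge holds it where it is left only above about 1.1 rad; lower, it falls shut.
- lid_lip (a point): Middle of the edge of the lid's steel lip, on its underside, 238 mm from the hinge line. The lip is 90 mm wide (case y), 6 mm thick, juts 38 mm (case -x) beyond the wall opposite the hinge; shut, its underside is 72 mm above the bench, free space below. Lid up (1.33 rad), this edge is 303 mm above the bench. Axes are the lid's: x from lip to hinge, z out of its upper face.
- stay_elbow (a joint): Elbow angle of the two-link folding stay, rad: 0 folded (lid shut), 2.85 straight, 3.35 at its stop beyond straight: locked (lifting the lid or pushing the elbow back undoes it). It unfolds as the lid rises (1.95 at lid angle 1.2, 2.23 at 1.3), elbow bulging up and away from the hinge side; to lock, push the elbow to the hinge side and down to the stop (under 10 N; lifts the lid the rest).
- stay_tab (a point): Point on the axis of the steel push stub at the stay's elbow, a cylinder 16 mm in diameter that sticks out along case y, 12 to 46 mm beyond the case's wall on the stay's side; this point is 32 mm beyond the wall. It moves on a circle of 79.5 mm radius about stay_foot. Locked, it lies about +52 mm in case x and 107 mm above the bench.
- stay_foot (a point): Point on the pivot axis (along case y) of the stay's lower link, level in y with stay_tab: case x -10, y 152, z 57 mm. Fixed to the case.
- compartment (a point): Centre of the floor of the empty compartment, in the corner by the lip's side and the side away from the stay: 84 mm (case x) by 141 mm (case y) free, floor 6 mm above the bench, its inner partitions 60 mm and its outer walls 72 mm high. Axes are the case's.
- bottle: Short brown glass bottle, 29 mm in diameter up to 40 mm, then a black cap 21 mm in diameter from 46 mm to the top at 62 mm, 50 g. Origin: centre of its base, z up. Stands loose on the bench at one of three places.
- tall_bottle: Tall brown glass bottle, 40 mm in diameter, 92 mm tall, standing loose at another of the three places. Origin: centre of its base, z up.
- jar: Squat white jar, 52 mm in diameter, 52 mm tall, standing loose at the remaining place. Origin: centre of its base, z up.
- scanner: Pistol-shaped scanner clamped on its side on a fixed stand, barrel level and aimed along its -y. Its black grip is a level bar from x = +35 to -75 mm pointing towards the robot, 63 to 97 mm above the bench, its back face at y = +33 mm and front face at y = +7 mm; free space below the grip for x < -6 mm. The barrel and stand lie at x > 30 mm, up to 105 mm high. Origin: on the bench, z up.
- trigger_pad (a point): Point on the front (-y) face of the grey trigger, 80 mm above the bench, 45 mm from its pivot; released it lies at scanner x -15, y -16 mm. The trigger is a level bar 60 mm long, 22 mm high, 8 mm thick, alongside the grip, from its pivot at scanner x +30 mm to x -34 mm; squeezing moves this point some 12 mm towards the grip (scanner +y).
- trigger (a joint): Trigger angle, rad: 0 released, 0.26 fully squeezed; the spring takes about 1.3 N to start and 5 N to squeeze fully at trigger_pad, and returns it when let go.
Mind the look-alikes: they are no part of the job. What is shaped like the tall_bottle but red is not meant. What is shaped like the bottle but purple is not meant.

How it is judged:
On the way, in this order (a step that is already met when the one before it is completed fails the run):
1. the lid is raised past 1.1 rad (value of joint case_lid above 1.1 rad), for 0.1 s.
2. the stay is locked beyond straight, the lid up (value of joint stay_elbow above 3.15 rad and value of joint case_lid above 1.2 rad), for 0.2 s.
3. the short bottle stands released in the empty compartment (x of bottle in the frame of compartment between -0.04 and 0.04 m and y of bottle in the frame of compartment between -0.068 and 0.068 m and z of bottle in the frame of compartment below 0.006 m and angle between bottle's own z axis and vertical below 0.2 rad and contact force between the fingers and bottle below 0.1 N and linear speed of bottle below 0.05 m/s), for 0.2 s.
4. the trigger is squeezed fully (value of joint trigger above 0.2 rad), for 0.1 s.
At the end, for the whole second after the job is handed in: The stay's elbow is beyond 3.15 rad (locked) with the lid up past 1.2 rad, the short bottle stands upright (within 0.2 rad) and at rest on the floor of the empty compartment, the trigger is released (below 0.05 rad) after a full squeeze, and the tall bottle and the jar still stand (all of step 2 and x of bottle in the frame of compartment between -0.04 and 0.04 m and y of bottle in the frame of compartment between -0.068 and 0.068 m and z of bottle in the frame of compartment below 0.006 m and angle between bottle's own z axis and vertical below 0.2 rad and linear speed of bottle below 0.03 m/s and value of joint trigger below 0.05 rad and angle between each of tall_bottle, jar's own z axis and vertical below 0.3 rad); the robot touches nothing.
It fails at once if the tall bottle or the jar is knocked over (angle between any of tall_bottle, jar's own z axis and vertical above 0.6 rad).
It fails at once if the short bottle is dropped from a height (falls free at over 0.9 m/s) (contact force between the fingers and bottle below 0.05 N and linear speed of bottle above 0.9 m/s).
It also fails if it takes over 70 s, if anything falls off the work surface, if the arm or the gripper's body presses on something with over 40 N, if the wrist force passes 120 N, or if a joint passes its speed limit or range.

## Robot

A 6-joint arm with a two-finger parallel gripper is mounted at the origin on the work surface. World frame = base frame: x ahead of the robot, y to its left, z up, the work surface at z = 0. Lengths are in m, angles in rad, forces in N, time in s.
With the tool pointing down it reaches from about 0.3 to 0.875 m from the base axis. Payload 6.4 kg.
Tool frame: the origin (TCP) lies at the very end of the fingers, on their centre line; the grasp point (between the pads) lies 19 mm behind it; z points along the fingers, y is the line along which they close (so a half turn about z gives the same grasp; the last joint's range is limited). The gripper opens to 85 mm and grips with 20 to 120 N. Pads are 22 mm wide; open, the fingers measure 114 mm over their backs; the gripper's body (76 mm by 85 mm) begins 54 mm behind the grasp point. The pads swing forward as they close: fully open they stand 13 mm farther back than shut.
Start: joints at [0.948, 0.181, 1.607, -0, 1.354, -0.206], TCP at [0.233, 0.526, 0.231] pointing down, gripper open.
Joint ranges: [-2.99, 2.99], [-0.89, 2.07], [0.3, 2.58], [-1.14, 4.28], [0, 2.63], [-3.12, 3.12]. Speed limits (rad/s): [2.57, 2.57, 3.01, 3.14, 3.14, 3.14].

## Interface

Orientations are given as a unit quaternion [w, x, y, z].
In Python, from bench import telemetry, camera, ctrl, spotter gives the robot as it stands.
- The arm moves only by the tool send_rows, never from a script. Its argument "series" is a list of rows, each a list of 3 entries, a list of its own where there are three numbers: the turn, a rotation vector about the world's x, y, z in degrees, then the shift along the world's x, y, z in mm, then the closure, from -1 (fully open) to 1 (shut), so that 0 is half open. In form: [[[rx, ry, rz], [dx, dy, dz], gripper], ...]. A call has 1 to 10 rows; each row is the pose to reach, as a shift and turn from the pose commanded when the call began; what a row does not reach only later rows make up. A row lasts 1/8 s, in which the tool goes at most 62.5 mm and 10.7 degrees, less where a joint would pass 70% of its speed; a pose out of reach is approached as far as the arm can. A call with a gripper value outside its range is refused whole. The fingers move at their own pace and stop on an object; the grip force is fixed at half the most. Time passes only in rows, so rows that repeat a pose let the fingers close. It gives the time, the measured TCP pose, the force, the opening and the grip force at its end, in the units of the state.
- telemetry.get_obs(): the state, without advancing time (a new reading comes with each control period).
- camera(name): name is "scene" or "top" or "wrist"; returns a dict with "pixels" (400x640x3 uint8, red, green, blue), "camera_matrix" (3x3 intrinsics, pixels), "xyz" and "orientation" of the camera in the world. Camera axes: x right, y up, looking along -z (the intrinsics and any distortion apply to the point x, -y, -z); pixel columns grow to the right and rows downward; lengths in m; the calibration is good to about 2 mm. A picture is of the moment at which its call begins. There is no depth.
- ctrl.hand_in(): hands the job in; it is judged then, once.
Trained networks look in the newest picture that a camera, given by its name, has taken for a name from the list of things; names that differ only in an ending like _2 or _b are one class to them, and where a whole thing is asked for, a point or a joint stands for the part that bears it (a point fixed in the world has none). Each returns a list of dicts, best first, with "conf" (0 to 1); they miss things now and then, are a little off and sometimes report something else, mostly with a low value. They report only what shows in the picture. A call takes as long as a camera call. They do not tell look-alikes from the thing itself.
- spotter.boxes_of(thing, camera): "xyz" ([x, y, z] in m, in world coordinates, good to about 4 mm: the middle of the surface that is visible of it).
- spotter.landmark_of(thing, camera): "xyz" ([x, y, z] in m, in world coordinates, good to about 4 mm: a listed point, or the origin of a listed thing).
The state is a dict: "time_s": time; "q": joint angles; "dq": joint speeds; "joint_efforts": joint torques, N m; "eef_pos": TCP position; "eef_rot": TCP orientation; "wrist_force": force on the tool from outside, world axes, zero at the start; "torque": the same for the moment, N m; "opening": opening from 0.0 (shut) to 1.0 (fully open); "grasp_force": force on a finger pad.
Only numpy, scipy, OpenCV 4.12 (cv2) and the standard library are available. Lean on these libraries where they do the work, as an engineer would, in place of code of your own. Each camera call takes 0.05 s, during which the arm holds its last target. There are 200 camera calls.

## Working session

There is one attempt and no reset: what is moved stays moved. The work goes in short steps, Python scripts to look and compute and a tool call to move; the robot and the scene stay as the last step left them, time stands still between calls to the robot, and variables do not carry over. Pictures are saved under pics/ and viewed, at most 10 in all, crops included, and the job is handed in when it is done.

Besides the shell and the picture viewer there is one more tool, called after "Call:" in YAML: its name, and indented under it one key for each argument. send_rows: Moves the arm, as the interface text tells. Its arguments: {"type":"object","properties":{"series":{"type":"array","items":{"type":"array"}}},"required":["series"]}

```bash
mkdir -p pics
python3 - <<'E'
from bench import telemetry, camera, ctrl, spotter
import cv2, numpy as np
for c in ["scene","top"]:
    d=camera(c); cv2.imwrite(f"pics/{c}0.png",cv2.cvtColor(d["pixels"],cv2.COLOR_RGB2BGR))
    print(c,np.round(d["xyz"],3),np.round(d["orientation"],3),np.round(d["camera_matrix"],1).tolist())
    for t in ["case","lid_hinge","lid_lip","stay_tab","stay_foot","compartment","bottle","tall_bottle","jar","scanner","trigger_pad"]:
        print(t,[(np.round(r["xyz"],3).tolist(),round(r["conf"],2)) for r in spotter.landmark_of(t,c)])
o=telemetry.get_obs();print({k:np.round(v,3).tolist() for k,v in o.items()})
E
```

```text
scene [1.131 0.035 0.764] [0.617 0.23  0.263 0.705] [[403.5, 0.0, 325.4], [0.0, 403.5, 195.8], [0.0, 0.0, 1.0]]
case [([0.64, -0.037, 0.001], 0.84), ([0.489, -0.077, 0.056], 0.5)]
lid_hinge [([0.619, 0.059, 0.073], 0.97)]
lid_lip [([0.662, -0.175, 0.069], 0.67)]
stay_tab [([0.5, -0.153, 0.07], 0.51)]
stay_foot [([0.486, -0.075, 0.061], 0.6)]
compartment []
bottle [([0.437, -0.222, -0.0], 0.59), ([0.394, -0.281, -0.003], 0.51)]
tall_bottle [([0.43, 0.169, 0.001], 0.89), ([0.383, 0.088, 0.0], 0.67), ([0.502, -0.153, 0.068], 0.67), ([0.479, -0.439, -0.001], 0.36)]
jar [([0.477, -0.439, -0.002], 0.59)]
scanner [([0.543, 0.29, 0.002], 0.73)]
trigger_pad [([0.532, 0.272, 0.078], 0.65)]
top [ 0.411 -0.031  1.467] [ 0.717  0.022 -0.035 -0.696] [[518.1, 0.0, 313.2], [0.0, 518.1, 195.6], [0.0, 0.0, 1.0]]
case [([0.636, -0.039, -0.002], 0.97), ([0.661, -0.175, 0.073], 0.38)]
lid_hinge [([0.619, 0.06, 0.068], 0.95)]
lid_lip [([0.661, -0.173, 0.074], 0.78)]
stay_tab []
stay_foot [([0.49, -0.074, 0.061], 0.69)]
compartment [([0.396, -0.282, -0.001], 0.75)]
bottle [([0.396, -0.283, 0.001], 0.67), ([0.437, -0.223, -0.0], 0.61), ([0.483, -0.441, -0.002], 0.37)]
tall_bottle [([0.426, 0.167, 0.002], 0.69), ([0.382, 0.094, 0.001], 0.5)]
jar [([0.482, -0.444, 0.0], 0.58), ([0.62, 0.062, 0.07], 0.54)]
scanner [([0.549, 0.29, 0.002], 0.67), ([0.424, 0.164, 0.003], 0.61)]
trigger_pad [([0.399, -0.282, 0.002], 0.63), ([0.531, 0.271, 0.081], 0.61)]
{'time_s': 1.2, 'q': [0.948, 0.181, 1.607, 0.0, 1.354, -0.206], 'dq': [-0.0, -0.002, 0.002, -0.001, -0.001, -0.0], 'joint_efforts': [-0.001, -44.485, -35.168, -0.0, 0.001, 0.0], 'eef_pos': [0.233, 0.526, 0.231], 'eef_rot': [-0.0, 0.207, 0.978, 0.0], 'wrist_force': [-0.164, -0.01, 1.024], 'torque': [0.006, -0.01, 0.016], 'grasp_force': 0.0, 'opening': 1.001}
```

View pics/scene0.png

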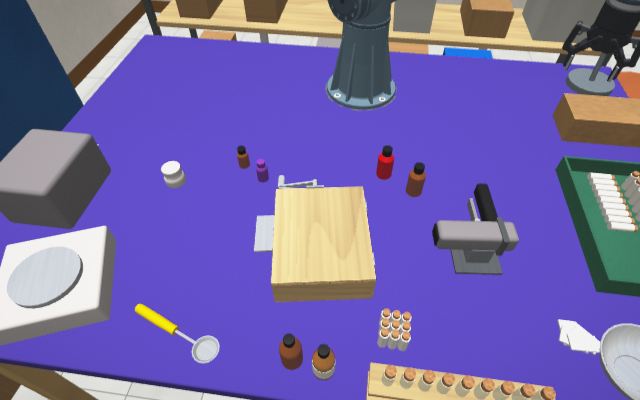

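View pics/top0.png

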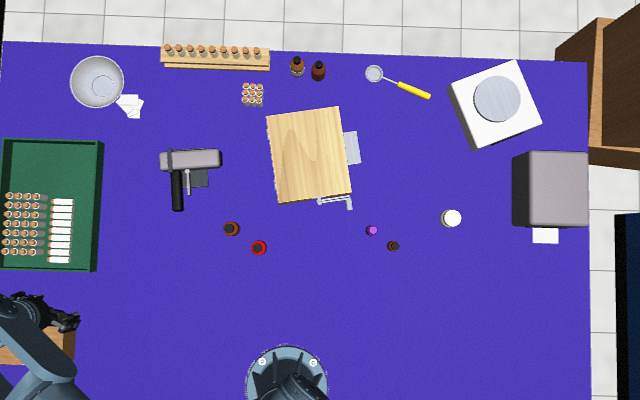

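The scene view shows the short brown bottle at pixel (243,157), i.e. (0.396, -0.282), with the purple look-alike next to it at (262,171). The tall brown bottle is at (415,180) and the red look-alike at (385,162). The jar is at (173,174). The top view agrees: lip at (352,148), stay at (335,201). I'll move to the right side and use the joint data to identify the kinematics.

Call:
send_rows:
  series:
    - [[0, 0, 0], [100, -190, 130], -1]
    - [[0, 0, 0], [320, -620, 170], -1]
    - [[0, 0, 0], [320, -620, 170], -1]
    - [[0, 0, 0], [320, -620, 170], -1]
    - [[0, 0, 0], [320, -620, 170], -1]
    - [[0, 0, 0], [320, -620, 170], 0.3]
    - [[0, 0, 0], [320, -620, 170], 0.3]
    - [[0, 0, 0], [320, -620, 170], 0.3]
    - [[0, 0, 0], [320, -620, 170], 0.3]
    - [[0, 0, 0], [320, -620, 170], 0.3]

```text
time_s: 2.45
eef_pos: [0.5103, -0.0125, 0.3819]
eef_rot: [0.0, 0.207, 0.978, 0.0]
wrist_force: [0.9, 0.5, 0.3]
opening: 0.349
grasp_force: 0.0
```

```bash
cat > h.py <<'E'
import numpy as np, json, os
from scipy.spatial.transform import Rotation as R
from scipy.optimize import least_squares
from bench import telemetry, camera, ctrl, spotter
np.set_printoptions(precision=4,suppress=True)
yaw=1.748; C=np.array([0.637,-0.038,0])
def W(p): c,s=np.cos(yaw),np.sin(yaw); p=np.asarray(p,float); return C+np.array([c*p[0]-s*p[1],s*p[0]+c*p[1],p[2]])
def Q(o): w=o["eef_rot"]; return R.from_quat([w[1],w[2],w[3],w[0]])
def obs():
    o=telemetry.get_obs(); L=json.load(open("log.json")) if os.path.exists("log.json") else []
    L.append([list(map(float,o["q"])),list(map(float,o["eef_pos"])),list(map(float,o["eef_rot"]))]); json.dump(L,open("log.json","w"))
    print("t",round(o["time_s"],2),"q",np.array(o["q"]),"p",np.array(o["eef_pos"]),"F",np.array(o["wrist_force"]),"op",round(o["opening"],3),"gf",o["grasp_force"]); return o
def Rq(q): return R.from_euler("ZYZYZ",[q[0],q[1]+q[2],q[3],q[4],q[5]+np.pi/2])
# lid tool orientation: tilt t (rad) down from case +x, closing in vertical plane; s=+-1
def Rt(t,s=1):
    ex=np.array([np.cos(yaw),np.sin(yaw),0]); u=np.array([0,0,1.])
    z=np.cos(t)*ex-np.sin(t)*u; y=s*(np.sin(t)*ex+np.cos(t)*u); return R.from_matrix(np.c_[np.cross(y,z),y,z])
def turn(o,Rn): return np.degrees((Rn*Q(o).inv()).as_rotvec())
E
python3 - <<'E'
from h import *
o=obs(); print((Rq(o["q"])*Q(o).inv()).magnitude())
for s in (1,-1):
  for t in (0.35,1.2):
    M=R.from_euler("ZY",[-0.4,2.1]).inv()*Rt(t,s)
    print(s,t,M.as_euler("ZYZ")-[0,0,np.pi/2], turn(o,Rt(t,s)))
E
```

```text
t 2.45 q [-0.2575 -0.052   1.5546  0.0003  1.6382 -1.4112] p [ 0.5103 -0.0125  0.3819] F [0.9277 0.4997 0.2782] op 0.349 gf 0.0Traceback (most recent call last):
  File "<stdin>", line 2, in <module>
  File "h.py", line 13, in Rq
    def Rq(q): return R.from_euler("ZYZYZ",[q[0],q[1]+q[2],q[3],q[4],q[5]+np.pi/2])
                      ~~~~~~~~~~~~^^^^^^^^^^^^^^^^^^^^^^^^^^^^^^^^^^^^^^^^^^^^^^^^^
  File "scipy/spatial/transform/_rotation.pyx", line 1413, in scipy.spatial.transform._rotation.Rotation.from_euler
ValueError: Expected axis specification to be a non-empty string of upto 3 characters, got ZYZYZ
```

```bash
sed -i 's/^def Rq.*/def Rq(q): return R.from_euler("ZYZ",[q[0],q[1]+q[2],q[3]])*R.from_euler("YZ",[q[4],q[5]+np.pi\/2])/' h.py
python3 - <<'E'
from h import *
o=obs(); print((Rq(o["q"])*Q(o).inv()).magnitude())
for s in (1,-1):
  for t in (0.35,1.2):
    M=R.from_euler("ZY",[-0.4,2.1]).inv()*Rt(t,s)
    print(s,t,M.as_euler("ZYZ")-[0,0,np.pi/2], turn(o,Rt(t,s)))
E
```

```text
t 2.45 q [-0.2575 -0.052   1.5546  0.0003  1.6382 -1.4112] p [ 0.5103 -0.0125  0.3819] F [0.9277 0.4997 0.2782] op 0.349 gf 0.0
3.5181680723450625e-16
1 0.35 [ 0.9569  1.8435 -2.2918] [70.3507 -8.4368 29.6966]
1 1.2 [ 0.3239  1.2663 -2.281 ] [21.3863 -2.5304 33.6634]
-1 0.35 [0.9569 1.8435 0.8498] [  10.8109   89.2715 -122.8781]
-1 1.2 [0.3239 1.2663 0.8606] [   3.4393   28.0286 -143.8149]
```

Call:
send_rows:
  series:
    - [[70.3, -8.4, 29.7], [165, -260, -80], 0.3]
    - [[70.3, -8.4, 29.7], [165, -260, -80], 0.3]
    - [[70.3, -8.4, 29.7], [165, -260, -80], 0.3]
    - [[70.3, -8.4, 29.7], [165, -260, -80], 0.3]
    - [[70.3, -8.4, 29.7], [165, -260, -80], 0.3]
    - [[70.3, -8.4, 29.7], [165, -260, -80], 0.3]
    - [[70.3, -8.4, 29.7], [165, -260, -80], 0.3]
    - [[70.3, -8.4, 29.7], [165, -260, -80], 0.3]
    - [[70.3, -8.4, 29.7], [165, -260, -80], 0.3]
    - [[70.3, -8.4, 29.7], [165, -260, -80], 0.3]

```text
time_s: 3.7
eef_pos: [0.6748, -0.2704, 0.3023]
eef_rot: [-0.051, -0.073, 0.817, 0.569]
wrist_force: [-0.6, 0.6, 0.2]
opening: 0.352
grasp_force: 0.0
```

```bash
cat >> h.py <<'E'
def pos(q,x):
    a1,lat,d1,a2,e,d4,d6=x; 
    v=np.array([a1,lat,d1])+R.from_euler("Y",q[1]).apply([0,0,a2])+R.from_euler("Y",q[1]+q[2]).apply([e,0,d4])
    return R.from_euler("Z",q[0]).apply(v)+Rq(q).apply([0,0,d6])
def fit():
    L=json.load(open("log.json")); r=least_squares(lambda x:np.r_[np.concatenate([pos(q,x)-p for q,p,_ in L]),1e-5*(x-[0,.1176,.3,.4,0,.4,.25])],[0,.1176,.3,.4,0,.4,.25])
    return r.x,r.cost
E
python3 - <<'E'
from h import *
o=obs(); print(fit()); print("turn left",turn(o,Rt(.35)))
d=camera("wrist"); import cv2; cv2.imwrite("pics/w1.png",cv2.cvtColor(d["pixels"],cv2.COLOR_RGB2BGR))
for t in ["lid_lip","lid_hinge","stay_tab"]:
  for c in ("wrist",): print(t,[(np.array(r["xyz"]),r["conf"]) for r in spotter.landmark_of(t,c)])
E
```

```text
t 3.7 q [-0.7882  1.143   0.4218  1.0005  2.4557 -2.0283] p [ 0.6748 -0.2704  0.3023] F [-0.5746  0.6312  0.1994] op 0.352 gf 0.0
(array([-0.0055,  0.1178,  0.3043,  0.4376,  0.0761,  0.5207,  0.3189]), np.float64(1.3283165870517842e-12))
turn left [ 0.2179  0.0646 -0.0597]
lid_lip [(array([ 0.661 , -0.1745,  0.0705]), 0.93)]
lid_hinge [(array([0.617 , 0.0567, 0.0688]), 0.56)]
stay_tab [(array([ 0.506 , -0.1553,  0.0646]), 0.64)]
```

```bash
cat >> h.py <<'E'
X=np.array([-0.0055,0.1178,0.3043,0.4376,0.0761,0.5207,0.3189])
lo=np.array([-2.99,-.89,.3,-1.14,0,-3.12]);hi=np.array([2.99,2.07,2.58,4.28,2.63,3.12])
def ik(p,Rn,q0):
    best=None
    for s in [q0]+[q0+np.random.default_rng(i).normal(0,.5,6) for i in range(4)]:
        r=least_squares(lambda q:np.r_[pos(q,X)-p,.2*(Rq(q)*Rn.inv()).as_rotvec()],np.clip(s,lo+.01,hi-.01),bounds=(lo,hi))
        if best is None or r.cost<best.cost-1e-8: best=r
        if best.cost<1e-8: break
    return best.x,np.sqrt(2*best.cost)
def lidtcp(th,t,dep=.025,g=.030,clr=0):
    P=np.array([.1,0,.072])+(.238-dep)*np.array([-np.cos(th),0,np.sin(th)])
    return W(P+(g/2-clr)*np.array([np.sin(t),0,np.cos(t)]))
E
python3 - <<'E'
from h import *
o=obs(); q0=np.array(o["q"])
for t0 in (.35,.5,.65,.8):
    q=q0
    for th in np.linspace(0,1.25,6):
        t=t0+(1.2-t0)*th/1.25
        q,e=ik(lidtcp(th,t),Rt(t),q); print(t0,round(th,2),lidtcp(th,t),q,round(e,4))
E
```

```text
t 3.9 q [-0.7881  1.1417  0.4222  1.0011  2.456  -2.028 ] p [ 0.6748 -0.2703  0.3032] F [-1.0529  0.2056 -0.4699] op 0.348 gf 0.0
0.35 0.0 [ 0.656  -0.1442  0.0861] [-0.6963  1.1295  0.8931  0.7694  2.0923 -2.4124] 0.0
0.35 0.25 [ 0.6544 -0.1354  0.1377] [-0.6709  0.9454  1.0065  0.6845  2.0036 -2.3989] 0.0
0.35 0.5 [ 0.6506 -0.1142  0.1857] [-0.6259  0.767   1.1125  0.6047  1.9127 -2.3629] 0.0
0.35 0.75 [ 0.6448 -0.0818  0.227 ] [-0.5581  0.6005  1.2082  0.5228  1.8201 -2.303 ] 0.0
0.35 1.0 [ 0.6374 -0.0402  0.259 ] [-0.4641  0.4543  1.2906  0.4308  1.7262 -2.2162] 0.0
0.35 1.25 [0.6287 0.0081 0.2796] [-0.3415  0.3385  1.3569  0.3208  1.6332 -2.0996] 0.0
0.5 0.0 [ 0.6557 -0.1422  0.0852] [-0.6791  1.0366  0.9705  0.6775  1.9803 -2.4374] 0.0
0.5 0.25 [ 0.6542 -0.1339  0.1367] [-0.6521  0.8763  1.06    0.6136  1.9166 -2.4067] 0.0
0.5 0.5 [ 0.6505 -0.1132  0.1848] [-0.6073  0.7196  1.1466  0.5509  1.8502 -2.36  ] 0.0
0.5 0.75 [ 0.6447 -0.0812  0.2263] [-0.5422  0.5725  1.2269  0.4847  1.7809 -2.2949] 0.0
0.5 1.0 [ 0.6374 -0.04    0.2586] [-0.4541  0.4427  1.2979  0.4098  1.7083 -2.2089
[... 453 characters left out ...]
5 1.0 [ 0.6373 -0.0398  0.2582] [-0.4438  0.4313  1.3051  0.3885  1.6903 -2.201 ] 0.0
0.65 1.25 [0.6287 0.0081 0.2796] [-0.3415  0.3385  1.3569  0.3208  1.6332 -2.0996] 0.0
0.8 0.0 [ 0.655  -0.1386  0.0825] [-0.6268  0.8585  1.1262  0.5128  1.7425 -2.441 ] 0.0
0.8 0.25 [ 0.6537 -0.1313  0.1343] [-0.6025  0.7439  1.1688  0.4772  1.7352 -2.3951] 0.0
0.8 0.5 [ 0.6502 -0.1115  0.1827] [-0.5631  0.629   1.2158  0.4426  1.7221 -2.3394] 0.0
0.8 0.75 [ 0.6446 -0.0802  0.2248] [-0.5071  0.5192  1.2646  0.4068  1.7017 -2.2723] 0.0
0.8 1.0 [ 0.6373 -0.0396  0.2578] [-0.4333  0.4202  1.3124  0.367   1.6724 -2.1925] 0.0
0.8 1.25 [0.6287 0.0081 0.2796] [-0.3415  0.3385  1.3569  0.3208  1.6332 -2.0996] 0.0
```

Run:
```python
from h import *
o=obs(); p=np.array(o["eef_pos"]); g=.043;d=.03
a=lidtcp(0,.5,-.03,g,.01);b=lidtcp(0,.5,d,g,.01)
print("turn",turn(o,Rt(.5)),"A",(a-p)*1e3,"B",(b-p)*1e3)
R0=Rt(.5)
for th in (.1,.25,.4,.55,.7,.85,1,1.1,1.2,1.25,1.3):
    t=.5+.75*th/1.25
    print(th,np.degrees((Rt(t)*R0.inv()).as_rotvec()).round(1),((lidtcp(th,t,d,g)-b)*1e3).round(0))
```

```text
t 3.9 q [-0.7881  1.1417  0.4222  1.0011  2.456  -2.028 ] p [ 0.6748 -0.2703  0.3032] F [-1.0529  0.2056 -0.4699] op 0.348 gf 0.0
turn [-8.2322 -1.4169 -0.0792] A [  -9.1147   72.3383 -221.1012] B [ -19.6913  131.3988 -221.1012]
0.1 [-3.4 -0.6 -0. ] [-1.  7. 29.]
0.25 [-8.5 -1.5 -0. ] [-2. 14. 58.]
0.4 [-13.5  -2.4  -0. ] [-4. 25. 87.]
0.55 [-18.6  -3.3  -0. ] [ -7.  40. 113.]
0.7 [-23.7  -4.2  -0. ] [-11.  60. 137.]
0.85 [-28.8  -5.2  -0. ] [-15.  82. 158.]
1 [-33.8  -6.1  -0. ] [-19. 108. 175.]
1.1 [-37.2  -6.7  -0. ] [-23. 126. 184.]
1.2 [-40.6  -7.3   0. ] [-26. 145. 191.]
1.25 [-42.3  -7.6  -0. ] [-28. 155. 194.]
1.3 [-44.   -7.9  -0. ] [-30. 165. 196.]
```

Call:
send_rows:
  series:
    - [[-8, -1.4, 0], [-3, 40, -60], 0]
    - [[-8, -1.4, 0], [-3, 40, -120], 0]
    - [[-8, -1.4, 0], [-3, 40, -175], 0]
    - [[-8, -1.4, 0], [-3, 40, -221], 0]
    - [[-8, -1.4, 0], [-5, 50, -221], 0]
    - [[-8, -1.4, 0], [-12, 90, -221], 0]
    - [[-8, -1.4, 0], [-20, 131, -221], 0]
    - [[-8, -1.4, 0], [-20, 131, -221], 0]

```text
time_s: 4.9
eef_pos: [0.6551, -0.1372, 0.0839]
eef_rot: [-0.046, -0.078, 0.855, 0.51]
wrist_force: [0.4, -0.2, -0.4]
opening: 0.501
grasp_force: 0.4
```

Run:
```python
from h import *
import cv2
o=obs(); print(turn(o,Rt(.5)), lidtcp(0,.5,.03,.043,.01)-o["eef_pos"])
d=camera("scene");cv2.imwrite("pics/s2.png",cv2.resize(cv2.cvtColor(d["pixels"],cv2.COLOR_RGB2BGR)[100:330,100:500],None,fx=2,fy=2))
```

```text
t 4.9 q [-0.6743  1.0495  0.9609  0.6809  1.9813 -2.4385] p [ 0.6551 -0.1372  0.0839] F [ 0.384  -0.2398 -0.4114] op 0.501 gf 0.37290934240445495
[-0.296  -0.0034 -0.2492] [-0.     -0.0017 -0.0018]
```

View pics/s2.png

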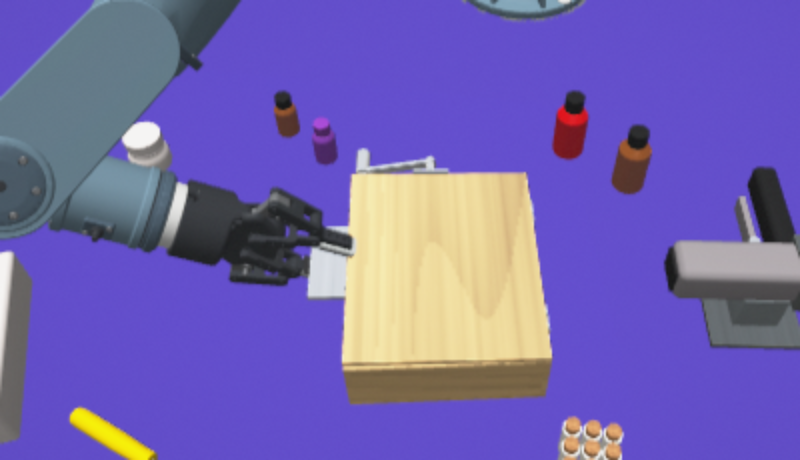

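The upper finger sits over the lip (crop pixel (340,240)) and the lower one is under it. Lifting now.

Call:
send_rows:
  series:
    - [[-2, 0, 0], [0, 4, 15], 0]
    - [[-3.4, -0.6, 0], [-1, 7, 29], 0]
    - [[-8.5, -1.5, 0], [-2, 14, 58], 0]
    - [[-13.5, -2.4, 0], [-4, 25, 87], 0]
    - [[-18.6, -3.3, 0], [-7, 40, 113], 0]
    - [[-23.7, -4.2, 0], [-11, 60, 137], 0]
    - [[-28.8, -5.2, 0], [-15, 82, 158], 0]
    - [[-33.8, -6.1, 0], [-19, 108, 175], 0]
    - [[-37.2, -6.7, 0], [-23, 126, 184], 0]
    - [[-40.6, -7.3, 0], [-26, 145, 191], 0]

```text
time_s: 6.2
eef_pos: [0.6303, 0.0037, 0.2752]
eef_rot: [-0.013, -0.086, 0.981, 0.175]
wrist_force: [0.6, -3.2, -0.3]
opening: 0.502
grasp_force: 1.0
```

Run:
```python
from h import *
import cv2
o=obs(); print(turn(o,Rt(1.25)), (lidtcp(1.3,1.25,.03,.043)-o["eef_pos"])*1e3)
d=camera("scene");cv2.imwrite("pics/s3.png",cv2.resize(cv2.cvtColor(d["pixels"],cv2.COLOR_RGB2BGR)[60:330,150:500],None,fx=2,fy=2)); camera("top")
for c in ("scene","top"):
  for t in ["lid_lip","stay_tab","stay_foot"]: print(c,t,[(np.array(r["xyz"]),r["conf"]) for r in spotter.landmark_of(t,c)])
print(W([.1-.238*np.cos(1.2),0,.072+.238*np.sin(1.2)]))
```

```text
t 6.2 q [-0.3407  0.3422  1.3591  0.3072  1.6142 -2.1006] p [0.6303 0.0037 0.2752] F [ 0.6186 -3.1665 -0.3307] op 0.502 gf 1.0099102556705475
[-1.8239 -0.0915  0.1308] [-4.7161 22.0155  4.0057]
scene lid_lip [(array([ 0.6363, -0.0249,  0.2932]), 0.84)]
scene stay_tab [(array([ 0.4849, -0.0656,  0.137 ]), 0.49)]
scene stay_foot [(array([ 0.4882, -0.0772,  0.058 ]), 0.86)]
top lid_lip []
top stay_tab []
top stay_foot []
[ 0.6346 -0.0245  0.2938]
```

View pics/s3.png

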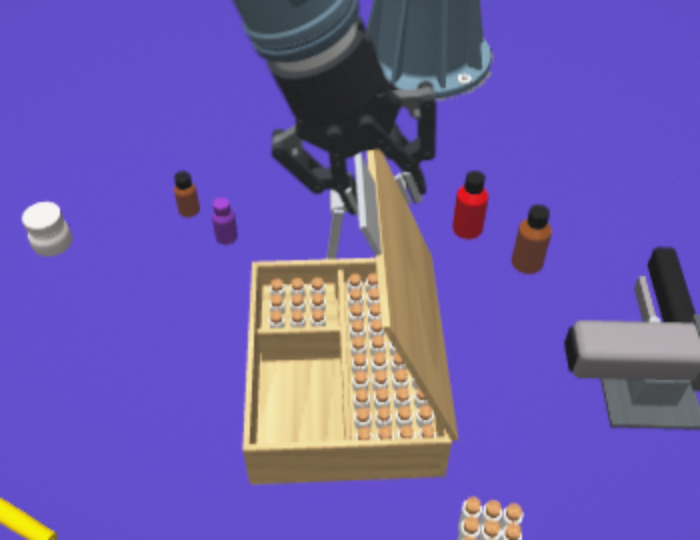

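The lid is up at about 1.2 rad (lip near crop pixel (375,160)). The empty compartment is at (300,400) and the stay elbow at (405,185). I'll raise it slightly more and retract along the lid.

Call:
send_rows:
  series:
    - [[-1, 0, 0], [-2, 9, 2], 0]
    - [[-2, 0, 0], [-4, 18, 4], 0]
    - [[-2, 0, 0], [-4, 18, 4], 0]
    - [[-2, 0, 0], [-3, 10, 25], -0.1]
    - [[-2, 0, 0], [-1, 0, 55], -0.1]
    - [[-2, 0, 0], [1, -10, 90], -0.1]
    - [[-2, 0, 0], [3, -25, 120], 0]
    - [[-2, 0, 0], [-20, -80, 140], 1]
    - [[-2, 0, 0], [-20, -80, 140], 1]

```text
time_s: 7.72
eef_pos: [0.6084, -0.0774, 0.4132]
eef_rot: [-0.016, -0.085, 0.983, 0.159]
wrist_force: [0.2, -0.8, -0.7]
opening: 0.08
grasp_force: 0.0
```

```bash
cat >> h.py <<'E'
def Rp(a,s=1):
    ex=np.array([np.cos(yaw),np.sin(yaw),0]); ey=np.array([-np.sin(yaw),np.cos(yaw),0]); u=np.array([0,0,1.])
    z=-np.sin(a)*ey-np.cos(a)*u; y=s*(np.cos(a)*ey-np.sin(a)*u); return R.from_matrix(np.c_[np.cross(y,z),y,z])
E
python3 - <<'E'
from h import *
o=obs(); camera("scene");camera("top")
for c in ("scene","top"):
  for t in ["lid_lip","stay_tab"]:
    for r in spotter.landmark_of(t,c):
      p=np.array(r["xyz"])-C; x,y=p@[np.cos(yaw),np.sin(yaw),0],p@[-np.sin(yaw),np.cos(yaw),0]; print(c,t,r["xyz"],r["conf"],"case",x,y,p[2])
q0=np.array(o["q"])
for s in (1,-1):
    for P in ([-.06,.16,.13],[.033,.16,.09]):
        print(s,turn(o,Rp(.35,s)),W(P),ik(W(P),Rp(.35,s),q0))
E
```

```text
t 7.72 q [-0.4558  0.2765  1.1664  0.2686  1.885  -2.1399] p [ 0.6084 -0.0774  0.4132] F [ 0.2216 -0.8494 -0.6597] op 0.08 gf 0.0
scene lid_lip [0.6331, -0.0062, 0.3035] 0.66 case 0.03198951011213287 -0.0017667039326805735 0.3035
scene lid_lip [0.5426, 0.2933, 0.0005] 0.43 case 0.34275261554574954 0.03452092896414598 0.0005
scene lid_lip [0.4807, -0.0502, 0.1339] 0.42 case 0.015543255232915713 0.15600300387096538 0.1339
scene stay_tab [0.4844, -0.05, 0.131] 0.48 case 0.015087895731340773 0.1523256885833778 0.131
top lid_lip [0.6321, -0.001, 0.303] 0.9 case 0.03728435828874555 -0.0016990076504980456 0.303
top stay_tab [0.4833, -0.0506, 0.1298] 0.6 case 0.014691196950308277 0.15351422973837722 0.1298
1 [-24.1554 -35.0799  86.5891] [ 0.4901 -0.1253  0.13  ] (array([-0.3012, -0.0522,  2.1811, -0.3943,  0.6091, -3.12  ]), np.float64(0.08886589134168198))
1 [-24.1554 -35.0799  86.5891] [ 0.4737 -0.0337  0.09  ] (array([-0.1775, -0.0482,  2.247 , -0.3046,  0.5644, -3.12  ]), np.float64(0.06342611584635054))
-1 [  1.3302  -1.3073 -89.7904] [ 0.4901 -0.1253  0.13  ] (array([-0.6536, -0.062 ,  2.1212,  0.3377,  0.8699, -1.0223]), np.float64(3.710085431255586e-14))
-1 [  1.3302  -1.3073 -89.7904] [ 0.4737 -0.0337  0.09  ] (array([-0.4679, -0.0826,  2.2381,  0.3153,  0.7274, -0.8543]), np.float64(2.2872060809616263e-09))
```

Run:
```python
from h import *
o=obs(); p=np.array(o["eef_pos"]); f=lambda x,y,z:((W([x,y,z])-p)*1e3).round(0)
print("stage hi",f(-.035,.152,.25),"lo",f(-.035,.152,.109))
b=W([-.035,.152,.109])
for ph in (72,65,58,52,47,43,39,36):
    a=np.radians(ph); print(ph,((W([-.010+.0795*np.cos(a)-.019,.152,.057+.0795*np.sin(a)-.022])-b)*1e3).round(0))
```

```text
t 8.03 q [-0.4496  0.2789  1.1693  0.2695  1.884  -2.139 ] p [ 0.6086 -0.0732  0.4104] F [0.4452 0.8527 1.1356] op 0.004 gf 0.0
stage hi [-115.  -26. -160.] lo [-115.  -26. -301.]
72 [-5. 30.  2.]
65 [-7. 39. -2.]
58 [-8. 47. -7.]
52 [-10.  54. -11.]
47 [-11.  59. -16.]
43 [-11.  63. -20.]
39 [-12.  67. -24.]
36 [-12.  69. -27.]
```

Call:
send_rows:
  series:
    - [[0, 0, -10], [-30, -20, 0], 1]
    - [[0, 0, -20], [-60, -26, 0], 1]
    - [[0, 0, -30], [-90, -26, -20], 1]
    - [[0, 0, -40], [-115, -26, -50], 1]
    - [[0, 0, -50], [-115, -26, -90], 1]
    - [[0, 0, -60], [-115, -26, -130], 1]
    - [[1, -1, -70], [-115, -26, -160], 1]
    - [[1, -1, -80], [-115, -26, -190], 1]
    - [[1.3, -1.3, -90], [-115, -26, -250], 1]
    - [[1.3, -1.3, -90], [-115, -26, -301], 1]

```text
time_s: 9.28
eef_pos: [0.493, -0.0985, 0.1085]
eef_rot: [0.111, 0.632, 0.755, 0.135]
wrist_force: [0.2, -0.4, -0.3]
opening: 0.003
grasp_force: 0.0
```

Run:
```python
from h import *
import cv2
o=obs(); print((W([-.035,.152,.109])-o["eef_pos"])*1e3,turn(o,Rp(.35,-1)))
d=camera("scene");cv2.imwrite("pics/s4.png",cv2.resize(cv2.cvtColor(d["pixels"],cv2.COLOR_RGB2BGR)[80:280,180:450],None,fx=2.5,fy=2.5))
print([(r["xyz"],r["conf"]) for r in spotter.landmark_of("stay_tab","scene")])
```

```text
t 9.28 q [-0.5957 -0.0163  2.1418  0.3475  0.7914 -0.9907] p [ 0.493  -0.0985  0.1085] F [ 0.2453 -0.4152 -0.2769] op 0.003 gf 0.0
[ 0.5623 -0.7067  0.4924] [-0.1421  0.0829 -0.0293]
[([0.4847, -0.0517, 0.1325], 0.74)]
```

View pics/s4.png

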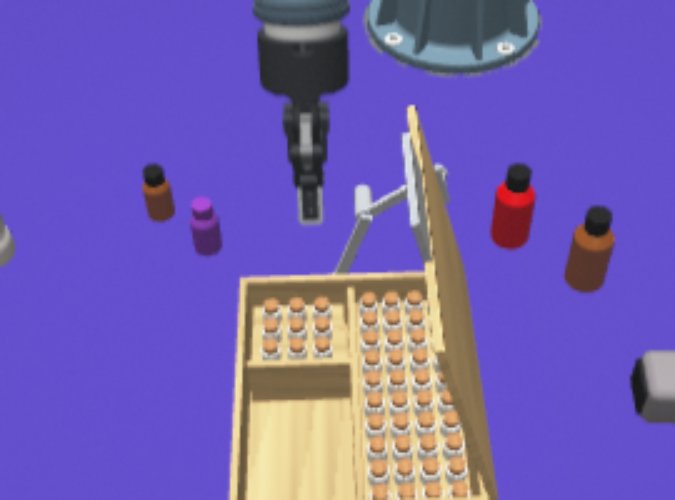

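The closed fingers (310,190) stand left of the stub (362,198), so I can push.

Call:
send_rows:
  series:
    - [[0, 0, 0], [-3, 15, 1], 1]
    - [[0, 0, 0], [-5, 30, 2], 1]
    - [[0, 0, 0], [-7, 39, -2], 1]
    - [[0, 0, 0], [-8, 47, -7], 1]
    - [[0, 0, 0], [-10, 54, -11], 1]
    - [[0, 0, 0], [-11, 59, -16], 1]
    - [[0, 0, 0], [-11, 63, -20], 1]
    - [[0, 0, 0], [-11, 63, -20], 1]

```text
time_s: 10.38
eef_pos: [0.482, -0.0369, 0.0894]
eef_rot: [0.111, 0.632, 0.755, 0.135]
wrist_force: [0.4, 0.5, -0.3]
opening: 0.001
grasp_force: 0.0
```

Run:
```python
from h import *
o=obs(); camera("scene");camera("top")
for c in ("scene","top"):
  for t in ["lid_lip","stay_tab"]:
    for r in spotter.landmark_of(t,c)[:1]:
      p=np.array(r["xyz"])-C; x,y=p@[np.cos(yaw),np.sin(yaw),0],p@[-np.sin(yaw),np.cos(yaw),0]; print(c,t,r["conf"],"case",x,y,p[2])
```

```text
t 10.38 q [-0.468  -0.0342  2.2087  0.3259  0.7116 -0.8654] p [ 0.482  -0.0369  0.0894] F [ 0.4287  0.4682 -0.296 ] op 0.001 gf 0.0
scene lid_lip 0.62 case 0.05169816951438882 0.0033390520902671873 0.3039
scene stay_tab 0.7 case 0.047422628710557295 0.1519194335369265 0.1113
top lid_lip 0.91 case 0.05254148780230459 0.0023753019850704725 0.3057
top stay_tab 0.54 case 0.04681580405985781 0.15477105830945592 0.1065
```

Call:
send_rows:
  series:
    - [[0, 0, 0], [-1, 4, -4], 1]
    - [[0, 0, 0], [-1, 6, -6], 1]
    - [[0, 0, 0], [-1, 7, -8], 1]
    - [[0, 0, 0], [-1, 7, -8], 1]

```text
time_s: 11.18
eef_pos: [0.4837, -0.033, 0.0837]
eef_rot: [0.115, 0.632, 0.755, 0.134]
wrist_force: [-1.6, -10.5, 3.7]
opening: -0.0
grasp_force: 5.2
```

```bash
cat >> h.py <<'E'
def see(ts,cs=("scene","top")):
  for c in cs:
    camera(c)
    for t in ts:
      for r in spotter.landmark_of(t,c)[:2]:
        p=np.array(r["xyz"])-C; print(c,t,r["conf"],"w",np.array(r["xyz"]),"case",np.array([p@[np.cos(yaw),np.sin(yaw),0],p@[-np.sin(yaw),np.cos(yaw),0],p[2]]))
E
python3 -c "
from h import *
obs();see(['lid_lip','stay_tab'])"
```

```text
t 11.18 q [-0.4537 -0.0225  2.2142  0.3263  0.6828 -0.8568] p [ 0.4837 -0.033   0.0837] F [ -1.5669 -10.4693   3.654 ] op -0.0 gf 5.226206481456757
scene lid_lip 0.78 w [0.6318 0.0036 0.3036] case [ 0.0419 -0.0022  0.3036]
scene stay_tab 0.7 w [0.6305 0.0037 0.3019] case [ 0.0422 -0.001   0.3019]
scene stay_tab 0.41 w [ 0.4774 -0.0152  0.1063] case [0.0506 0.1531 0.1063]
top lid_lip 0.78 w [0.6276 0.005  0.3025] case [0.044  0.0017 0.3025]
top lid_lip 0.45 w [ 0.4777 -0.0171  0.1038] case [0.0487 0.1531 0.1038]
top stay_tab 0.52 w [ 0.4774 -0.014   0.1016] case [0.0518 0.1529 0.1016]
top stay_tab 0.22 w [ 0.6356 -0.0417  0.002 ] case [-0.0034  0.002   0.002 ]
```

Stay hit its stop (about 11 N) and the lid settled back to about 1.33 rad, so it is locked. Next: retract and go to the bottle.

```bash
cat >> h.py <<'E'
def Rd(az):
    y=np.array([np.cos(az),np.sin(az),0]); z=np.array([0,0,-1.]); return R.from_matrix(np.c_[np.cross(y,z),y,z])
E
python3 - <<'E'
from h import *
o=obs(); p=np.array(o["eef_pos"]);q0=np.array(o["q"])
B=np.array([.396,-.282,.013]); K=W([-.052,-.0435,.022])
for az in (-35,):
    print(az,turn(o,Rd(np.radians(az))),ik(B,Rd(np.radians(az)),q0))
for az in (10,-10,-35): print(K,az,ik(K,Rd(np.radians(az)),q0))
print((B-p)*1e3)
E
```

```text
t 11.47 q [-0.4538 -0.0225  2.2142  0.3264  0.6829 -0.8568] p [ 0.4837 -0.033   0.0837] F [ -1.1884 -10.9226   4.0643] op -0.0 gf 5.141911581158638
-35 [  4.7078  20.3682 -44.6175] (array([-0.8636,  0.2912,  1.9737, -0.    ,  0.8767, -0.2527]), np.float64(2.5253974131828605e-09))
[ 0.689  -0.0815  0.022 ] 10 (array([-0.2884,  0.6508,  1.4084,  0.    ,  1.0823, -0.4629]), np.float64(3.613664309024268e-10))
[ 0.689  -0.0815  0.022 ] -10 (array([-0.2884,  0.6508,  1.4084,  0.    ,  1.0823, -0.1139]), np.float64(2.576536443893108e-09))
[ 0.689  -0.0815  0.022 ] -35 (array([-0.2884,  0.6508,  1.4084,  0.    ,  1.0823,  0.3225]), np.float64(2.3164071427779962e-08))
[ -87.6875 -248.9518  -70.698 ]
```

Call:
send_rows:
  series:
    - [[0, 0, 0], [2, -10, 8], 1]
    - [[0, 0, 0], [5, -30, 15], 1]
    - [[0, 0, 0], [5, -50, 15], 1]
    - [[0, 0, 0], [0, -80, 60], 1]
    - [[0, 0, 0], [-20, -120, 110], 1]

```text
time_s: 12.1
eef_pos: [0.4624, -0.1477, 0.1894]
eef_rot: [0.11, 0.632, 0.755, 0.135]
wrist_force: [1.0, -1.4, -0.1]
opening: 0.0
grasp_force: 0.0
```

Run:
```python
from h import *
o=obs(); see(['bottle','stay_tab','lid_lip'])
p=np.array(o["eef_pos"]); print((np.array([.396,-.282,.013])-p)*1e3, turn(o,Rd(np.radians(-35))))
```

```text
t 12.1 q [-0.7479 -0.1839  2.1016  0.3282  1.0353 -1.068 ] p [ 0.4624 -0.1477  0.1894] F [ 0.9559 -1.4    -0.1419] op 0.0 gf 0.0
scene bottle 0.7 w [ 0.3959 -0.2806  0.001 ] case [-0.1963  0.2801  0.001 ]
scene bottle 0.54 w [ 0.4396 -0.2227 -0.0004] case [-0.147   0.2269 -0.0004]
scene stay_tab 0.69 w [ 0.4779 -0.0151  0.1062] case [0.0506 0.1526 0.1062]
scene lid_lip 0.66 w [0.6284 0.0063 0.3037] case [0.0451 0.0007 0.3037]
scene lid_lip 0.17 w [ 0.6883 -0.0796  0.0113] case [-0.05   -0.0432  0.0113]
top bottle 0.68 w [0.5339 0.2688 0.0808] case [0.3202 0.0474 0.0808]
top bottle 0.64 w [ 0.3992 -0.2829 -0.0028] case [-0.1991  0.2772 -0.0028]
top stay_tab 0.53 w [ 0.4769 -0.0156  0.1032] case [0.0503 0.1536 0.1032]
top stay_tab 0.21 w [ 0.3953 -0.2802 -0.0012] case [-0.1958  0.2806 -0.0012]
top lid_lip 0.81 w [0.6287 0.0046 0.3051] case [0.0434 0.0007 0.3051]
[ -66.3794 -134.2992 -176.4285] [  4.18    20.197  -44.7392]
```

Call:
send_rows:
  series:
    - [[1, 4, -9], [-20, -40, -10], -0.3]
    - [[2, 8, -18], [-40, -80, -20], -0.3]
    - [[3, 12, -27], [-66, -134, -40], -0.3]
    - [[4, 16, -36], [-66, -134, -50], -0.3]
    - [[4.2, 20.2, -44.7], [-66, -134, -70], -0.3]
    - [[4.2, 20.2, -44.7], [-66, -134, -80], -0.3]

```text
time_s: 13.25
eef_pos: [0.3973, -0.2801, 0.1065]
eef_rot: [-0.001, 0.886, 0.463, -0.001]
wrist_force: [-0.0, 0.5, -0.8]
opening: 0.651
grasp_force: 0.0
```

Run:
```python
from h import *
import cv2
o=obs(); d=camera("wrist"); cv2.imwrite("pics/w5.png",cv2.cvtColor(d["pixels"],cv2.COLOR_RGB2BGR))
for r in spotter.landmark_of("bottle","wrist"): print(r)
print((np.array([.397,-.282,.013])-np.array(o["eef_pos"]))*1e3, turn(o,Rd(np.radians(-35))))
```

```text
t 13.25 q [-0.8579  0.1416  1.9293 -0.0015  1.0727 -0.2502] p [ 0.3973 -0.2801  0.1065] F [-0.0296  0.529  -0.8393] op 0.651 gf 0.0
{'xyz': [0.3947, -0.282, -0.0008], 'conf': 0.62}
{'xyz': [0.4355, -0.2207, -0.0016], 'conf': 0.59}
[ -0.2605  -1.9486 -93.5492] [-0.0408 -0.1364 -0.2187]
```

View pics/w5.png

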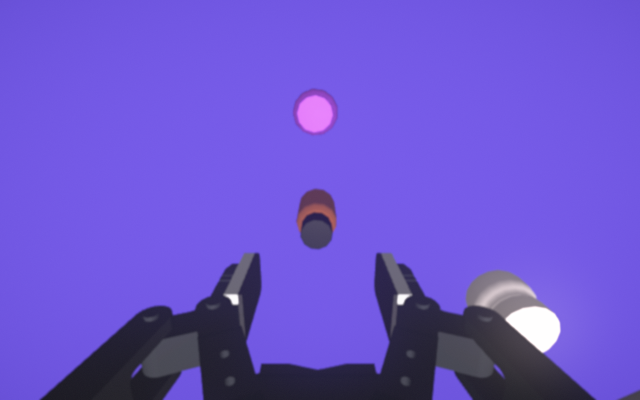

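The brown bottle (316,225) is centred between the pads, with the purple one well clear at (315,112). Descend and grip.

Call:
send_rows:
  series:
    - [[0, 0, 0], [-1, -2, -40], -0.3]
    - [[0, 0, 0], [-1, -2, -75], -0.3]
    - [[0, 0, 0], [-1, -2, -92], -0.3]
    - [[0, 0, 0], [-1, -2, -92], 1]
    - [[0, 0, 0], [-1, -2, -92], 1]
    - [[0, 0, 0], [-1, -2, -92], 1]
    - [[0, 0, 0], [-1, -2, -92], 1]
    - [[0, 0, 0], [-1, -2, -80], 1]
    - [[0, 0, 0], [-1, -2, -40], 1]
    - [[0, 0, 0], [-1, -2, 20], 1]

```text
time_s: 14.6
eef_pos: [0.3949, -0.2826, 0.1292]
eef_rot: [-0.001, 0.887, 0.462, -0.001]
wrist_force: [0.7, -1.2, -1.0]
opening: 0.32
grasp_force: 59.2
```

Run:
```python
from h import *
o=obs(); see(['bottle'],("scene",))
K=W([-.052,-.0435,0]); p=np.array(o["eef_pos"]); print((K-p)*1e3, turn(o,Rd(np.radians(-20))))
for z in (.15,.022): print(ik(K+[0,0,z],Rd(np.radians(-20)),np.array(o["q"])))
```

```text
t 14.6 q [-0.8648  0.1055  1.916  -0.002   1.1224 -0.2527] p [ 0.3949 -0.2826  0.1292] F [ 0.6772 -1.201  -0.9782] op 0.32 gf 59.18919991629082
scene bottle 0.69 w [ 0.4398 -0.2246 -0.0004] case [-0.1489  0.227  -0.0004]
scene bottle 0.61 w [ 0.397  -0.2787  0.1081] case [-0.1946  0.2787  0.1081]
[ 294.0397  201.0619 -129.1924] [-0.012  -0.1699 15.0197]
(array([-0.2884,  0.5023,  1.3524,  0.    ,  1.2868,  0.0607]), np.float64(1.4780952872205216e-11))
(array([-0.2884,  0.6508,  1.4084,  0.    ,  1.0823,  0.0607]), np.float64(2.5487080938596714e-10))
```

Call:
send_rows:
  series:
    - [[0, 0, 8], [30, 10, 30], 1]
    - [[0, 0, 16], [75, 40, 50], 1]
    - [[0, 0, 24], [120, 70, 50], 1]
    - [[0, 0, 32], [165, 105, 50], 1]
    - [[0, 0, 40], [210, 140, 50], 1]
    - [[0, 0, 45], [255, 172, 50], 1]
    - [[0, 0, 45], [285, 195, 40], 1]
    - [[0, 0, 45], [294, 201, 20], 1]
    - [[0, 0, 45], [294, 201, -10], 1]
    - [[0, 0, 45], [294, 201, -10], 1]

```text
time_s: 15.95
eef_pos: [0.6868, -0.0825, 0.1146]
eef_rot: [-0.002, 0.643, 0.766, -0.002]
wrist_force: [-0.6, -0.3, -1.0]
opening: 0.317
grasp_force: 59.3
```

Run:
```python
from h import *
import cv2
o=obs(); see(['bottle','compartment'],("top","scene"))
d=camera("scene");cv2.imwrite("pics/s6.png",cv2.resize(cv2.cvtColor(d["pixels"],cv2.COLOR_RGB2BGR)[130:330,200:440],None,fx=2.5,fy=2.5))
```

```text
t 15.95 q [-0.2898  0.5476  1.3672 -0.0019  1.233  -0.4629] p [ 0.6868 -0.0825  0.1146] F [-0.6069 -0.3112 -1.0342] op 0.317 gf 59.28957971344062
top bottle 0.53 w [ 0.4365 -0.2207 -0.0021] case [-0.1445  0.2296 -0.0021]
top compartment 0.98 w [ 0.6874 -0.0798  0.0054] case [-0.05   -0.0422  0.0054]
scene bottle 0.66 w [ 0.4421 -0.2211 -0.0014] case [-0.1459  0.2241 -0.0014]
scene bottle 0.62 w [ 0.6898 -0.0818  0.1012] case [-0.0524 -0.0443  0.1012]
scene compartment 0.68 w [ 0.6877 -0.0769  0.0116] case [-0.0472 -0.043   0.0116]
```

View pics/s6.png

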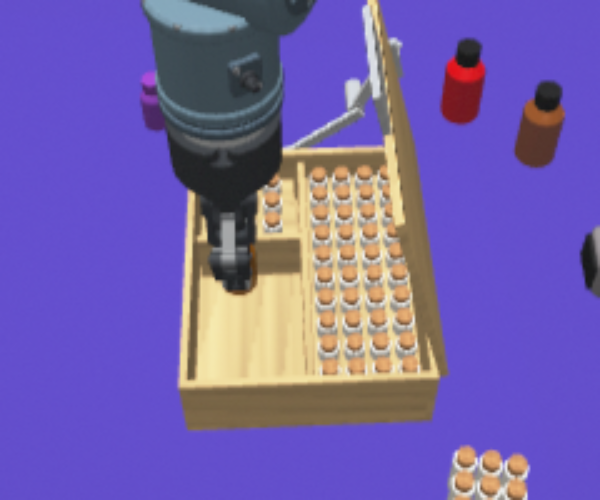

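The bottle (238,285) hangs over the compartment and the spotter puts it within 3 mm of centre. Lower it.

Call:
send_rows:
  series:
    - [[0, 0, 0], [2, 1, -30], 1]
    - [[0, 0, 0], [2, 1, -60], 1]
    - [[0, 0, 0], [2, 1, -75], 1]
    - [[0, 0, 0], [2, 1, -82], 1]
    - [[0, 0, 0], [2, 1, -86], 1]
    - [[0, 0, 0], [2, 1, -88], 1]
    - [[0, 0, 0], [2, 1, -88], 1]

```text
time_s: 17.18
eef_pos: [0.6924, -0.0819, 0.0314]
eef_rot: [0.002, 0.643, 0.766, -0.0]
wrist_force: [-0.3, 0.3, -0.2]
opening: 0.32
grasp_force: 59.3
```

```bash
python3 -c "
from h import *
obs();see(['bottle'],('scene',))"
```

```text
t 17.18 q [-0.2868  0.6559  1.3875 -0.0017  1.0954 -0.4602] p [ 0.6924 -0.0819  0.0314] F [-0.2908  0.2644 -0.1547] op 0.32 gf 59.301904893654864
scene bottle 0.59 w [ 0.6937 -0.0775  0.0137] case [-0.0489 -0.0488  0.0137]
scene bottle 0.45 w [ 0.4393 -0.2223  0.0014] case [-0.1466  0.2271  0.0014]
```

Call:
send_rows:
  series:
    - [[0, 0, 0], [0, 0, -3], 1]
    - [[0, 0, 0], [0, 0, -6], 1]
    - [[0, 0, 0], [0, 0, -9], 1]
    - [[0, 0, 0], [0, 0, -10], 1]
    - [[0, 0, 0], [0, 0, -10], 1]

```text
time_s: 17.9
eef_pos: [0.6921, -0.0819, 0.0237]
eef_rot: [0.001, 0.643, 0.766, -0.001]
wrist_force: [-9.4, 1.0, 17.4]
opening: 0.315
grasp_force: 61.3
```

Floor contact. Release and lift away.

Call:
send_rows:
  series:
    - [[0, 0, 0], [0, 0, 2], 1]
    - [[0, 0, 0], [0, 0, 2], -0.1]
    - [[0, 0, 0], [0, 0, 2], -0.1]
    - [[0, 0, 0], [0, 0, 2], -0.1]
    - [[0, 0, 0], [0, 0, 2], -0.1]
    - [[0, 0, 0], [0, 0, 25], -0.1]
    - [[0, 0, 0], [0, 0, 60], -0.1]
    - [[0, 0, 0], [0, 0, 110], -0.1]
    - [[0, 0, 0], [-20, -20, 170], -0.1]
    - [[0, 0, 0], [-50, -40, 230], -0.1]

```text
time_s: 19.15
eef_pos: [0.6468, -0.1189, 0.2451]
eef_rot: [0.003, 0.643, 0.766, 0.0]
wrist_force: [0.7, -0.6, 0.9]
opening: 0.549
grasp_force: 0.0
```

Run:
```python
from h import *
import cv2
o=obs(); see(['bottle','lid_lip','stay_tab','scanner','trigger_pad'])
print([(r['xyz'],r['conf']) for r in spotter.boxes_of('trigger_pad','top')],[(r['xyz'],r['conf']) for r in spotter.boxes_of('scanner','top')])
a=cv2.cvtColor(camera("scene")["pixels"],cv2.COLOR_RGB2BGR); b=cv2.cvtColor(camera("top")["pixels"],cv2.COLOR_RGB2BGR)
cv2.imwrite("pics/s7.png",np.vstack([cv2.resize(a[150:330,230:560],None,fx=1.8,fy=1.8)[:, :560],cv2.resize(b[120:240,130:270],(560,240*2))[60:320]]))
```

```text
t 19.15 q [-0.3612  0.3482  1.3724 -0.0015  1.4161 -0.5359] p [ 0.6468 -0.1189  0.2451] F [ 0.7376 -0.5985  0.9478] op 0.549 gf 0.0
scene bottle 0.68 w [ 0.6969 -0.0765  0.0047] case [-0.0485 -0.0522  0.0047]
scene bottle 0.55 w [ 0.4401 -0.2239 -0.0012] case [-0.1483  0.2266 -0.0012]
scene lid_lip 0.31 w [0.5429 0.2911 0.0007] case [0.3405 0.0346 0.0007]
scene stay_tab 0.66 w [ 0.4753 -0.0137  0.1088] case [0.0524 0.1549 0.1088]
scene scanner 0.93 w [0.5445 0.2931 0.0038] case [0.3422 0.0327 0.0038]
scene trigger_pad 0.62 w [0.5351 0.2731 0.0783] case [0.3242 0.0455 0.0783]
top bottle 0.69 w [ 0.6955 -0.0806  0.0075] case [-0.0522 -0.0501  0.0075]
top lid_lip 0.91 w [0.628  0.0015 0.3072] case [0.0405 0.0019 0.3072]
top scanner 0.59 w [0.5475 0.2892 0.0022] case [0.3379 0.0304 0.0022]
top trigger_pad 0.42 w [0.533  0.2677 0.0802] case [0.3192 0.0485 0.0802]
[([0.5484, 0.2718, 0.0937], 0.5), ([0.6897, -0.0794, 0.0503], 0.49)] [([0.5927, 0.2837, 0.0998], 0.84)]
```

View pics/s7.png

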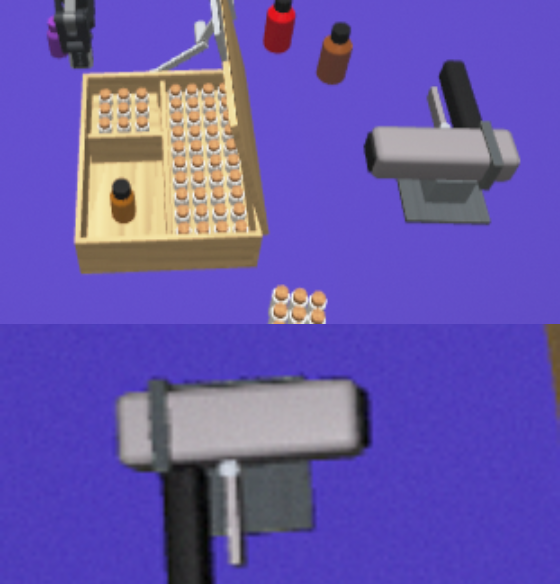

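The bottle stands upright in the compartment (crop (122,200)), and the stay is still locked. Now the scanner's yaw from the top image.

Run:
```python
from h import *
d=camera("top"); K=np.array(d["camera_matrix"]); w=d["orientation"]; Rc=R.from_quat([w[1],w[2],w[3],w[0]])
def proj(cx,cy,z):
    u,v=130+cx/4,120+(cy-324+60)/4; r=Rc.apply([(u-K[0,2])/K[0,0],-(v-K[1,2])/K[1,1],-1]); c=np.array(d["xyz"]); return c+r*(z-c[2])/r[2]
A=lambda a,b,z:(proj(*a,z),proj(*b,z),np.degrees(np.arctan2(*(proj(*b,z)-proj(*a,z))[1::-1])))
print("barrel far",A((350,380),(125,395),.1)); print("barrel near",A((355,455),(170,468),.1))
print("grip L",A((168,580),(166,470),.097)); print("grip R",A((210,580),(209,470),.097)); print("trig tip",proj(237,562,.09),"trig root",proj(229,465,.09))
obs(); see(["scanner","trigger_pad"],("top","scene"))
```

```text
barrel far (array([0.6371, 0.2024, 0.1   ]), array([0.6222, 0.3504, 0.1   ]), np.float64(95.76012824192605))
barrel near (array([0.5871, 0.1969, 0.1   ]), array([0.5745, 0.3183, 0.1   ]), np.float64(95.9147504732719))
grip L (array([0.5005, 0.3165, 0.097 ]), array([0.5734, 0.3216, 0.097 ]), np.float64(3.962176576518738))
grip R (array([0.5014, 0.289 , 0.097 ]), array([0.5744, 0.2933, 0.097 ]), np.float64(3.354876818549756))
trig tip [0.5144 0.2734 0.09  ] trig root [0.579  0.2818 0.09  ]
t 20.0 q [-0.3606  0.3534  1.3742 -0.0014  1.4124 -0.5347] p [ 0.6468 -0.1185  0.2408] F [ 0.1982 -0.4051 -0.2227] op 0.552 gf 0.0
top scanner 0.75 w [0.5495 0.2892 0.0008] case [0.3375 0.0285 0.0008]
top trigger_pad 0.6 w [0.5315 0.2694 0.0805] case [0.3212 0.0497 0.0805]
scene scanner 0.77 w [0.542  0.2929 0.0043] case [0.3425 0.0352 0.0043]
scene scanner 0.2 w [0.6321 0.0056 0.3009] case [ 0.0438 -0.0029  0.3009]
scene trigger_pad 0.73 w [0.5347 0.275  0.0781] case [0.3261 0.0455 0.0781]
```

Call:
send_rows:
  series:
    - [[0, 0, 0], [-40, 0, 30], -1]
    - [[0, 0, 0], [-90, 0, 60], -1]
    - [[0, 0, 0], [-140, 0, 90], -1]
    - [[0, 0, 8], [-190, 0, 90], -1]
    - [[0, 0, 16], [-225, 20, 90], -1]
    - [[0, 0, 24], [-225, 75, 90], -1]
    - [[0, 0, 32], [-225, 130, 90], -1]
    - [[0, 0, 40], [-225, 185, 90], -1]
    - [[0, 0, 48], [-225, 240, 90], -1]
    - [[0, 0, 56], [-225, 295, 90], -1]

```text
time_s: 21.55
eef_pos: [0.4215, 0.1782, 0.3315]
eef_rot: [0.002, 0.206, 0.979, 0.0]
wrist_force: [0.4, -0.4, -1.0]
opening: 1.002
grasp_force: 0.0
```

Run:
```python
from h import *
o=obs(); T=np.array([.5253,.3017,.062]); print((T-o["eef_pos"])*1e3, turn(o,Rd(np.radians(95))), ik(T,Rd(np.radians(95)),np.array(o["q"])))
```

```text
t 21.55 q [ 0.14   -0.1643  1.7541 -0.0005  1.548  -1.016 ] p [0.4215 0.1782 0.3315] F [ 0.3668 -0.426  -1.0338] op 1.002 gf 0.0
[ 103.754   123.4613 -269.548 ] [-0.0581  0.2121 28.7634] (array([ 0.3256,  0.4308,  1.651 ,  0.    ,  1.0598, -1.3324]), np.float64(4.550174030465119e-09))
```

Call:
send_rows:
  series:
    - [[0, 0, 10], [35, 40, 0], -1]
    - [[0, 0, 20], [70, 80, -20], -1]
    - [[0, 0, 28.8], [104, 123, -60], -1]
    - [[0, 0, 28.8], [104, 123, -110], -1]
    - [[0, 0, 28.8], [104, 123, -150], -1]
    - [[0, 0, 28.8], [104, 123, -160], -1]

```text
time_s: 22.3
eef_pos: [0.5238, 0.2989, 0.1678]
eef_rot: [-0.002, -0.042, 0.999, -0.0]
wrist_force: [0.9, -0.9, -0.5]
opening: 0.997
grasp_force: 0.0
```

Run:
```python
from h import *
import cv2
o=obs(); d=camera("wrist"); cv2.imwrite("pics/w8.png",cv2.cvtColor(d["pixels"],cv2.COLOR_RGB2BGR))
for n in ("scanner","trigger_pad"): print([(np.array(r['xyz']),r['conf']) for r in spotter.landmark_of(n,"wrist")])
print((np.array([.5253,.3017,.062])-o["eef_pos"])*1e3)
```

```text
t 22.3 q [ 0.3218  0.3059  1.5883  0.0004  1.251  -1.3328] p [0.5238 0.2989 0.1678] F [ 0.8956 -0.9027 -0.4626] op 0.997 gf 0.0
[(array([0.5465, 0.2869, 0.0042]), 0.88)]
[(array([0.5329, 0.2743, 0.0791]), 0.55)]
[   1.5022    2.7978 -105.7663]
```

View pics/w8.png

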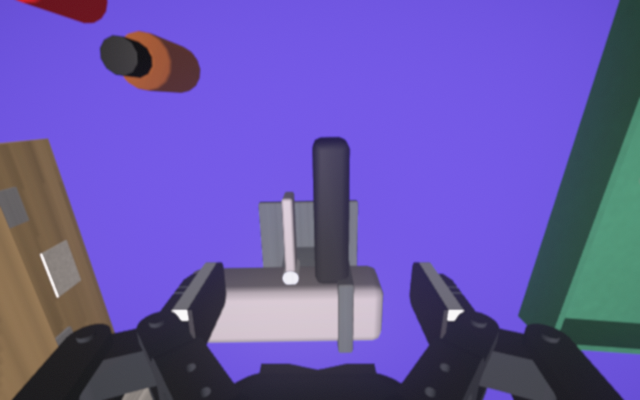

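The trigger (290,230) and grip (332,210) are centred between the fingers and aligned with them. Descend, squeeze, release, rise.

Call:
send_rows:
  series:
    - [[0, 0, 0], [1, 2, -40], -1]
    - [[0, 0, 0], [1, 2, -80], -1]
    - [[0, 0, 0], [1, 2, -100], -1]
    - [[0, 0, 0], [1, 2, -102], -1]
    - [[0, 0, 0], [1, 2, -102], 0]
    - [[0, 0, 0], [1, 2, -102], 0.5]
    - [[0, 0, 0], [1, 2, -102], 0.5]
    - [[0, 0, 0], [1, 2, -102], 0.5]
    - [[0, 0, 0], [1, 2, -102], 0.5]

```text
time_s: 23.58
eef_pos: [0.5278, 0.304, 0.0716]
eef_rot: [0.003, -0.042, 0.999, 0.002]
wrist_force: [-1.1, 7.4, 8.0]
opening: 0.416
grasp_force: 60.2
```

Run:
```python
from h import *
o=obs(); print(o["opening"]*85, o["torque"])
```

```text
t 23.57 q [ 0.3263  0.4329  1.6353  0.0035  1.0664 -1.3304] p [0.5278 0.304  0.0716] F [-1.0852  7.371   7.9699] op 0.416 gf 60.174509854987264
35.39464031246766 [0.801  0.3502 0.1233]
```

Call:
send_rows:
  series:
    - [[0, 0, 0], [0, 0, 0], 0.5]
    - [[0, 0, 0], [0, 0, 0], -1]
    - [[0, 0, 0], [0, 0, 0], -1]
    - [[0, 0, 0], [0, 0, 0], -1]
    - [[0, 0, 0], [0, 0, 0], -1]
    - [[0, 0, 0], [0, 0, 40], -1]
    - [[0, 0, 0], [0, 0, 90], -1]
    - [[0, 0, 0], [-40, 0, 150], -1]
    - [[0, 0, 0], [-60, 0, 180], -1]
    - [[0, 0, 0], [-60, 0, 180], -1]

```text
time_s: 24.82
eef_pos: [0.4674, 0.3026, 0.2532]
eef_rot: [0.004, -0.042, 0.999, 0.002]
wrist_force: [0.1, 0.4, -0.8]
opening: 0.999
grasp_force: 0.0
```

Run:
```python
from h import *
import cv2
o=obs(); see(['bottle','lid_lip','stay_tab','trigger_pad','tall_bottle','jar'])
a=cv2.cvtColor(camera("scene")["pixels"],cv2.COLOR_RGB2BGR); cv2.imwrite("pics/s9.png",a)
```

```text
t 24.82 q [ 0.361   0.1151  1.6365  0.0006  1.3805 -1.2946] p [0.4674 0.3026 0.2532] F [ 0.1246  0.3899 -0.8047] op 0.999 gf 0.0
scene bottle 0.73 w [ 0.4384 -0.2224 -0.0027] case [-0.1465  0.228  -0.0027]
scene bottle 0.59 w [ 0.6943 -0.0796  0.0029] case [-0.051  -0.0491  0.0029]
scene lid_lip 0.97 w [0.6305 0.0038 0.3071] case [ 0.0423 -0.001   0.3071]
scene stay_tab 0.56 w [ 0.4752 -0.0149  0.1068] case [0.0513 0.1552 0.1068]
scene trigger_pad 0.54 w [0.5327 0.2743 0.0795] case [0.3258 0.0476 0.0795]
scene tall_bottle 0.86 w [ 0.4302  0.1668 -0.0022] case [ 0.238   0.1675 -0.0022]
scene tall_bottle 0.75 w [ 0.3799  0.0858 -0.0008] case [ 0.1672  0.2313 -0.0008]
scene jar 0.85 w [ 0.4815 -0.4412 -0.0016] case [-0.3695  0.2241 -0.0016]
scene jar 0.5 w [0.4291 0.1688 0.0007] case [0.2402 0.1682 0.0007]
top bottle 0.43 w [ 0.4377 -0.2224 -0.0002] case [-0.1464  0.2287 -0.0002]
top bottle 0.4 w [ 0.6944 -0.0812  0.0095] case [-0.0526 -0.0489  0.0095]
top lid_lip 0.93 w [0.6295 0.0042 0.3039] case [ 0.0429 -0.0001  0.3039]
top stay_tab 0.63 w [ 0.4784 -0.014   0.1033] case [0.0516 0.1519 0.1033]
top trigger_pad 0.51 w [0.5305 0.2703 0.0808] case [0.3222 0.0505 0.0808]
top tall_bottle 0.58 w [ 0.3796  0.0928 -0.0021] case [ 0.1741  0.2303 -0.0021]
top tall_bottle 0.53 w [0.4283 0.1651 0.0006] case [0.2367 0.1696 0.0006]
top jar 0.71 w [ 0.4835 -0.4436 -0.0013] case [-0.3722  0.2226 -0.0013]
```

View pics/s9.png

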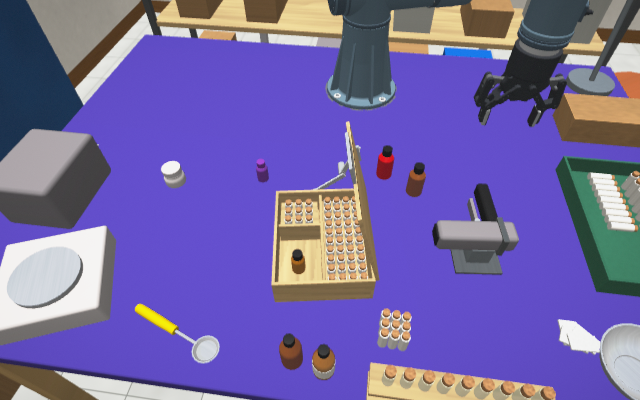

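The bottle is upright in its compartment (298,262). The lid is up with the stay locked, and the trigger is released. The tall bottle (415,180) and jar (173,174) still stand, and the arm is clear.

```bash
python3 -c "
from bench import ctrl
print(ctrl.hand_in())"
```

```text
the job is handed in; nothing more can be done
None
```

I handed the job in at about 25 s of the 70 s allowed; the hand-in call gave no verdict. At the last look the lid was up with the stay locked and the short bottle upright in the empty compartment. The trigger had been squeezed (grip closed to 35 mm at 60 N) and was back out, and the tall bottle and jar were still standing.

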